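Pin the release levers in their bearings

TASK

Lock the release levers: fit one of the red-headed pins from the parts carousel into every lever bearing on the table. Turn the carousel until the pins' compartment comes to the hood's opening; at each bearing flip the brass cap open, set a pin in the bore, swing the lever until the shaft's hidden cross-hole lines up and the pin drops, push the pin fully home and press the cap shut over it. Leave the other things on the table where they are.

Things in the scene. Friction and masses are not known exactly. Their poses are not given: they have to be found in the camera images.
- unit_a: the lever bearing nearer to the robot (None if absent): blue bearing, 44 mm wide and 60 high on a 100x110 mm steel foot, standing loose but heavy (3.5 kg); origin under the foot, below the bore; z up, y along the shaft to the lever. Shaft axis 36 mm above the table. The shaft's cross-hole (12 mm) is unseen inside; the lever angle that lines it up differs each time, between -0.4 and 0.75 rad
- unit_a_bore (a point): mouth of its upright pin bore, 11.2 mm wide, on top of a round steel boss (30 mm across, 75 mm above the table); axes as the bearing's. Over a shaft out of line a pin stands with its head's underside 32 mm above the boss. In line (to about 0.1 rad) it drops 20 mm and bars the lever; the last 12 mm are tight and take a steady push of 8 to 15 N, until the head sits on the boss
- unit_a_grip (a point): middle of the black round grip (14 mm thick, 40 mm long, along the shaft) of its lever, 80 mm from the shaft's axis and 80 mm along y from the bore; a newton or two moves it
- unit_a_lever (a joint): lever angle, rad: 0 with the grip straight above the shaft, positive towards the bearing's +x; range -1 to 1, starts between -0.95 and -0.7; stays where it is left
- unit_a_lug (a point): middle of the brass lug (8 mm thick across x, 22 mm long, 11 mm high) on the rim of its cap, on the lever's side; lift it to open. The cap is a brass dome, 33 mm wide, 18 mm high, that shuts over the bore and the head of a pin that is home. Hinge along x, 19 mm from the bore on the -y side, 76 mm above the table; the lug is 48 mm from it, 8 mm above hinge height when shut
- unit_a_cap (a joint): cap angle, rad: 0 shut, 1.57 upright, 1.95 fully open (leaning away from the lever); starts shut; stiff hinge, stays where it is left
- unit_b: the lever bearing farther from the robot (None if absent): blue bearing, 44 mm wide and 60 high on a 100x110 mm steel foot, standing loose but heavy (3.5 kg); origin under the foot, below the bore; z up, y along the shaft to the lever. Shaft axis 36 mm above the table. The shaft's cross-hole (12 mm) is unseen inside; the lever angle that lines it up differs each time, between -0.4 and 0.75 rad
- unit_b_bore (a point): mouth of its upright pin bore, 11.2 mm wide, on top of a round steel boss (30 mm across, 75 mm above the table); axes as the bearing's. Over a shaft out of line a pin stands with its head's underside 32 mm above the boss. In line (to about 0.1 rad) it drops 20 mm and bars the lever; the last 12 mm are tight and take a steady push of 8 to 15 N, until the head sits on the boss
- unit_b_grip (a point): middle of the black round grip (14 mm thick, 40 mm long, along the shaft) of its lever, 80 mm from the shaft's axis and 80 mm along y from the bore; a newton or two moves it
- unit_b_lever (a joint): lever angle, rad: 0 with the grip straight above the shaft, positive towards the bearing's +x; range -1 to 1, starts between -0.95 and -0.7; stays where it is left
- unit_b_lug (a point): middle of the brass lug (8 mm thick across x, 22 mm long, 11 mm high) on the rim of its cap, on the lever's side; lift it to open. The cap is a brass dome, 33 mm wide, 18 mm high, that shuts over the bore and the head of a pin that is home. Hinge along x, 19 mm from the bore on the -y side, 76 mm above the table; the lug is 48 mm from it, 8 mm above hinge height when shut
- unit_b_cap (a joint): cap angle, rad: 0 shut, 1.57 upright, 1.95 fully open (leaning away from the lever); starts shut; stiff hinge, stays where it is left
- carousel: revolving parts bin, 200 mm across, five blue compartments under a fixed hood of clear plastic, its roof 3 mm thick with the top 95 mm above the table; the hood is open, roof and side, over 100 degrees only, towards this frame's -x; origin under the middle, on the axis
- opening (a point): middle of the hood's opening, 74 mm from the carousel's axis along its -x, 82 mm above the table: here the middle pin's head comes when the pins' compartment faces the opening
- knob (a point): grip point of the black bar knob on the carousel's axis, over the hood: bar 46 mm long (along this frame's y), 15 mm thick, from 103 to 127 mm above the table, the point at 117 mm. It turns the carousel either way without end and stays where it is left. -x of this frame points to the pins' compartment; at the start it is 83 degrees or more from the opening
- pin_1_head (a point): centre of the red head of a steel locking pin; z along the pin towards the head. Shank 10 mm thick, 58 mm long, its nose tapered to 5 mm over the last 8 mm; head 18 mm across, 12 mm high. Three stand in sockets (mouths 46 mm above the table, 28 mm deep, heads' centres at 82 mm) in one compartment, 74 mm from the carousel's axis, 21 degrees apart
- pin_2_head (a point): centre of the red head of another such pin
- pin_3_head (a point): centre of the red head of another such pin
- stop_button: red mushroom stop button on a grey box, 60x60x62 mm; stands by, to be left alone; origin under its middle

How it is judged:
By the outcome, as a careful person would: the job done as asked, in the order asked, and still so for the second after the job is handed in, with the robot touching nothing.
Of unit_a, unit_b only 1 to 2 are there at a start; the rules pass over those that are not, and their reading is None.
Once in a run the grip may slacken for a moment while it holds something.
It also fails if it takes over 210 s, if anything falls off the work surface, if the arm or the gripper's body presses on something with over 40 N, if the wrist force passes 120 N, or if a joint passes its speed limit or range.

ROBOT

A 6-joint arm with a two-finger parallel gripper is mounted at the origin on a cart in front of the work surface, level with it; the furniture and walls round the work are solid. World frame = base frame: x ahead of the robot, y to its left, z up, the work surface at z = 0. Lengths are in m, angles in degrees, forces in N, time in s.
With the tool pointing down it reaches from about 0.275 to 0.725 m from the base axis. Payload 5.6 kg.
Tool frame: the origin (TCP) lies midway between the tips of the shut fingers; the grasp point (between the pads) lies 19 mm behind it; z points along the fingers, y is the line along which they close (so a half turn about z gives the same grasp; the last joint's range is limited). The gripper opens to 85 mm and grips with 20 to 120 N. Pads are 22 mm wide; open, the fingers measure 114 mm over their backs; the gripper's body (76 mm by 85 mm) begins 54 mm behind the grasp point. The pads swing forward as they close: fully open they stand 13 mm farther back than shut.
Start: joints at [-47.693, 14.616, 6.199, 0, -81.583, -16.306], TCP at [0.241, -0.494, 0.231] pointing down, gripper open.
Joint ranges: [-168.99, 168.99], [-69.2, 112.95], [-62.41, 85.93], [-164.36, 98.24], [-168.68, -3.75], [-174.98, 174.98]. Speed limits (degrees/s): [147.25, 147.25, 180, 180, 180, 180].

INTERFACE

Orientations are given as a 3x3 rotation matrix whose columns are the frame's x, y, z axes.
In Python, from cell import sense, grab_frame, camera_params, finish_job, spot_in gives the robot as it stands.
- The arm moves only by the shell command python3 -m crank 'ROWS' [OPENING]. ROWS is JSON, one flat list of numbers, 4 for each row, row after row: the shift along the world's x, y, z in units of 50 mm (1.0 is 50 mm), then the turn about the world's z in units of 5 degrees (1.0 is 5 degrees). A call has 1 to 5 rows; each row shifts and turns the commanded pose from where the row before left it; what a row does not reach is not made up. A row lasts 1/10 s, in which the tool goes at most 50 mm and 8.59 degrees, less where a joint would pass 70% of its speed; a pose out of reach is approached as far as the arm can. A call is refused whole if a number of a shift passes 1 or a number of a turn 1, either way. A call with a gripper value outside its range is refused whole. OPENING is the closure, from -1 (fully open) to 1 (shut), set as the call begins (- or left out, the last holds). The fingers move at their own pace and stop on an object; the grip force is fixed at half the most. Time passes only in rows, so rows that do not move let the fingers close. It gives the time, the measured TCP pose, the force, the opening and the grip force at its end, in the units of the state.
- sense(): the state, without advancing time (a new reading comes with each control period).
- grab_frame(name): name is "scene" or "top"; returns the picture (384x512x3 uint8, red, green, blue); there is no depth.
- camera_params(name): a dict with "mtx" (3x3 intrinsics, pixels), "dist_coeffs" ([k1, k2, p1, p2, k3] as OpenCV has them; the pictures are not rectified), "rvec" (rotation vector, rad) and "tvec" (3), from world to camera coordinates, as OpenCV has them. Camera axes: x right, y down, z forward; pixel columns grow to the right and rows downward; lengths in m; the calibration is good to about 2 mm. A picture is of the moment at which its call begins. camera_params takes no time and is no camera call.
- finish_job(): hands the job in; it is judged then, once.
Trained networks look in the newest picture that a camera, given by its name, has taken for a name from the list of things; names that differ only in an ending like _2 or _b are one class to them, and where a whole thing is asked for, a point or a joint stands for the part that bears it (a point fixed in the world has none). Each returns a list of dicts, best first, with "p" (0 to 1); they miss things now and then, are a little off and sometimes report something else, mostly with a low value. They report only what shows in the picture. A call takes as long as a camera call.
- spot_in(thing, camera): "bbox" ([left, top, right, bottom] in pixels, round what is visible of it).
The state is a dict: "t": time; "qpos": joint angles; "joint_vel": joint speeds; "effort": joint torques, N m; "tool_pos": TCP position; "orientation": TCP orientation; "wrist_force": force on the tool from outside, world axes, zero at the start; "wrist_torque": the same for the moment, N m; "opening": opening from 0.0 (shut) to 1.0 (fully open); "grip_force": force on a finger pad.
Only numpy, scipy, OpenCV 4.12 (cv2) and the standard library are available. Lean on these libraries where they do the work, as an engineer would, in place of code of your own. Each camera call takes 0.05 s, during which the arm holds its last target. There are 200 camera calls.

## Working session

There is one attempt and no reset: what is moved stays moved. The work goes in short steps, Python scripts to look and compute and a shell command to move; the robot and the scene stay as the last step left them, time stands still between calls to the robot, and variables do not carry over. Pictures are saved under pics/ and viewed, at most 14 in all, crops included, and the job is handed in when it is done.

```bash
ls; mkdir -p pics; cat > h.py <<'E'
import numpy as np, cv2
from cell import sense, grab_frame, camera_params, finish_job, spot_in
def P(n):
    c=camera_params(n); return [np.array(c[k],float) for k in("mtx","dist_coeffs","rvec","tvec")]
def ray(n,uv):
    m,d,r,t=P(n); p=cv2.undistortPoints(np.array([[uv]],float),m,d)[0,0]
    R=cv2.Rodrigues(r)[0]; return -R.T@t.ravel(), R.T@np.array([p[0],p[1],1])
def atz(n,uv,z):
    c,d=ray(n,uv); return c+d*(z-c[2])/d[2]
def proj(n,pts):
    m,d,r,t=P(n); return cv2.projectPoints(np.array(pts,float).reshape(-1,1,3),r,t,m,d)[0][:,0]
def save(n,f,crop=None,s=1):
    im=grab_frame(n)[:,:,::-1]
    if crop: im=im[crop[1]:crop[3],crop[0]:crop[2]]
    cv2.imwrite("pics/"+f,cv2.resize(im,None,fx=s,fy=s,interpolation=cv2.INTER_CUBIC))
def tri(uv1,uv2,a="scene",b="top"):
    c1,d1=ray(a,uv1);c2,d2=ray(b,uv2)
    A=np.stack([d1,-d2],1);s=np.linalg.lstsq(A,c2-c1,rcond=None)[0]
    return (c1+d1*s[0]+c2+d2*s[1])/2, np.linalg.norm(c1+d1*s[0]-c2-d2*s[1])
E
python3 - <<'E'
from h import *
save("scene","s0.png",s=1.5);save("top","t0.png",s=1.5)
for n in("scene","top"):
    print(n,ray(n,(256,192))[0].round(3))
    for th in("unit_a","unit_a_lug","unit_a_grip","unit_a_bore","knob","carousel","pin_1_head","stop_button"):
        print(th,[( [round(v) for v in d["bbox"]],round(d["p"],2)) for d in spot_in(th,n)[:4]])
E
```

```text
pics
scene [-0.048  0.786  0.529]
unit_a [([260, 163, 311, 208], 0.9)]
unit_a_lug []
unit_a_grip []
unit_a_bore [([195, 204, 288, 280], 0.37)]
knob [([234, 208, 284, 265], 0.91), ([197, 201, 284, 279], 0.37)]
carousel [([197, 200, 286, 280], 0.79)]
pin_1_head []
stop_button [([196, 200, 286, 279], 0.55)]
top [0.411 0.205 0.946]
unit_a [([307, 142, 367, 178], 0.79), ([308, 149, 355, 176], 0.69)]
unit_a_lug []
unit_a_grip []
unit_a_bore []
knob [([208, 201, 261, 251], 0.59)]
carousel [([179, 170, 264, 255], 0.65)]
pin_1_head []
stop_button [([231, 143, 256, 172], 0.81)]
```

View pics/s0.png

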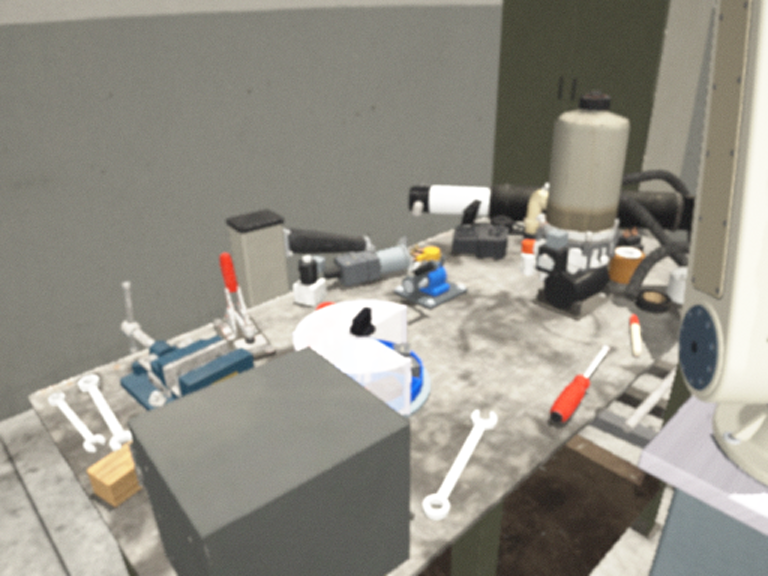

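View pics/t0.png

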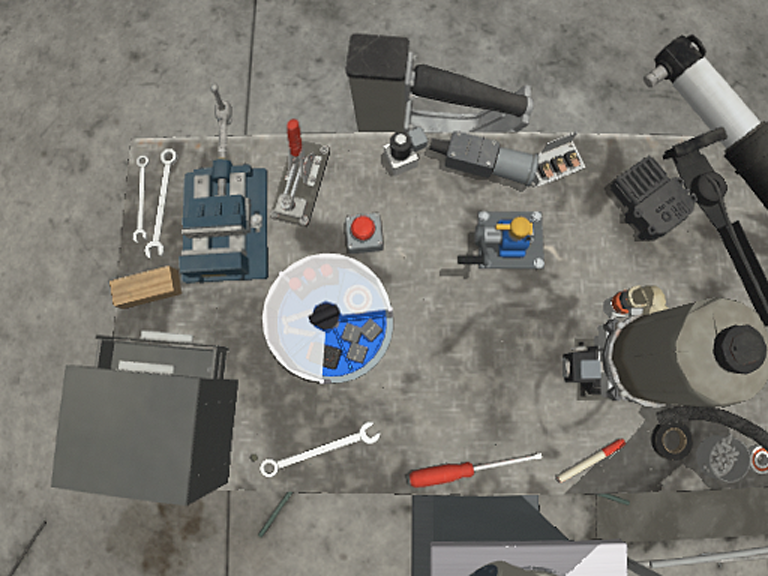

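The frames show a single bearing, with its brass cap at about px (521,228) and its lever to the image left. The carousel hub is at (325,315), its opening faces the lower right, and the red pins are under the hood at about (310,275). I'll zoom in on these.

```bash
python3 - <<'E'
from h import *
im=grab_frame("top")[:,:,::-1]
a=cv2.resize(im[130:190,285:370],None,fx=8,fy=8,interpolation=cv2.INTER_CUBIC)
b=cv2.resize(im[162:262,168:268],None,fx=4.8,fy=4.8,interpolation=cv2.INTER_CUBIC)[:,:]
cv2.imwrite("pics/z1.png",a[:,:]);cv2.imwrite("pics/z2.png",b)
s=grab_frame("scene")[:,:,::-1]
cv2.imwrite("pics/z3.png",cv2.resize(s[150:290,180:320],None,fx=4.2,fy=4.2,interpolation=cv2.INTER_CUBIC))
E
```

```text
(no output)
```

View pics/z1.png

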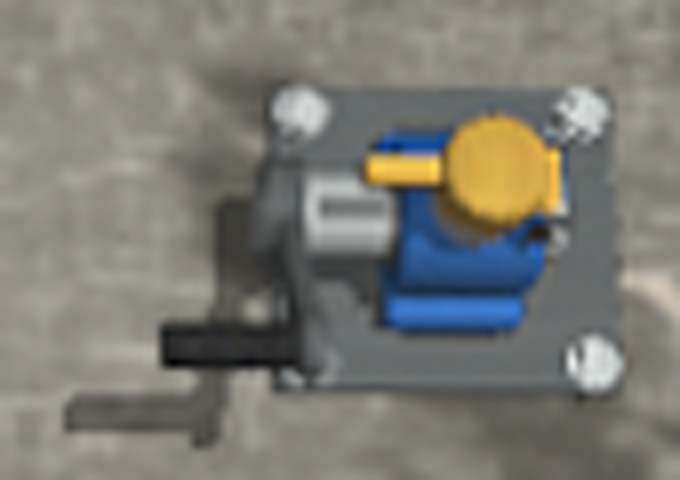

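View pics/z2.png

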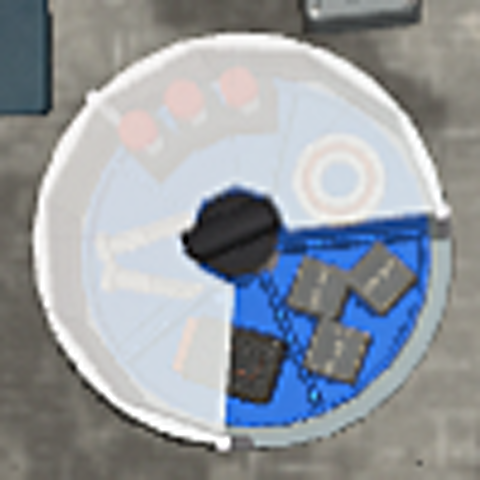

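View pics/z3.png

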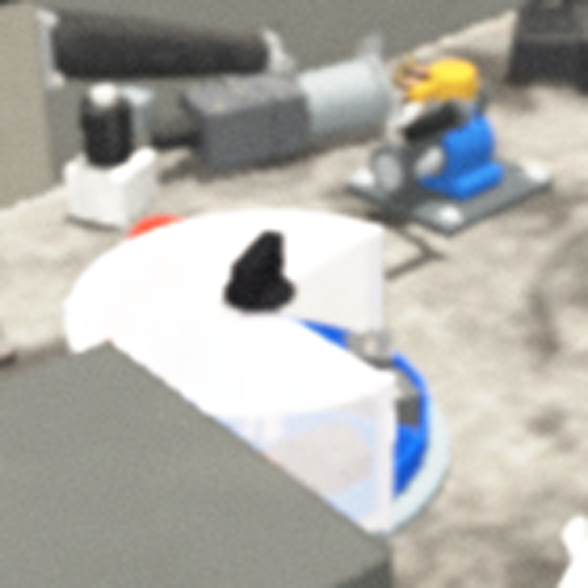

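```bash
python3 - <<'E'
from h import *
o1=lambda u,v:(285+(u+.5)/8-.5,130+(v+.5)/8-.5)
o2=lambda u,v:(168+(u+.5)/4.8-.5,162+(v+.5)/4.8-.5)
f=[atz("top",o1(*p),.008) for p in((268,90),(610,88),(622,392),(275,392))]
f=np.array(f);print("foot",f.round(3).tolist(),f.mean(0).round(4))
yd=f[0]-f[1]+f[3]-f[2];print("y dir deg",np.degrees(np.arctan2(yd[1],yd[0])), np.linalg.norm(f[0]-f[1]),np.linalg.norm(f[1]-f[2]))
xd=f[0]-f[3]+f[1]-f[2];print("x dir",np.degrees(np.arctan2(xd[1],xd[0])))
print("cap",atz("top",o1(497,165),.090),"lug",atz("top",o1(405,168),.0895))
print("lug ends",atz("top",o1(367,168),.0895),atz("top",o1(440,168),.0895))
for p in((162,345),(300,345)):print("grip",atz("top",o1(*p),.095))
print("knob",atz("top",o2(183,240),.127),atz("top",o2(278,220),.127),atz("top",o2(231,229),.127))
C=np.mean([atz("top",o2(*p),.095) for p in((35,250),(445,225),(245,33),(230,445))],0);print("C",C)
for p in((440,215),(225,443)):
  q=atz("top",o2(*p),.095)-C;print("edge",np.degrees(np.arctan2(q[1],q[0])),np.linalg.norm(q))
for p in((138,130),(184,100),(238,87)):
  q=atz("top",o2(*p),.088)-C;print("pin",np.degrees(np.arctan2(q[1],q[0])),np.linalg.norm(q))
print(atz("top",(241,153),.05)) #button
s=sense();print(s["tool_pos"],s["orientation"],s["opening"])
E
```

```text
foot [[0.702, 0.077, 0.008], [0.703, -0.033, 0.008], [0.603, -0.032, 0.008], [0.603, 0.077, 0.008]] [0.6527 0.0224 0.008 ]
y dir deg 90.33565712224906 0.11034170608853147 0.09974069337243542
x dir -0.23463016733814618
cap [0.65388433 0.02211696 0.09      ] lug [0.65302997 0.04899792 0.0895    ]
lug ends [0.65299936 0.06011006 0.0895    ] [0.65306141 0.03875316 0.0895    ]
grip [0.59889217 0.12136227 0.095     ]
grip [0.59894651 0.0818231  0.095     ]
knob [0.50492616 0.34150541 0.127     ] [0.51426802 0.2982086  0.127     ] [0.51006231 0.31961828 0.127     ]
C [0.51031125 0.32067702 0.095     ]
edge -83.66496737878292 0.09595951564389922
edge 177.62551929421718 0.0967054940644928
pin 44.1339476196855 0.07323466351055331
pin 23.235402018750683 0.07331506520962398
pin 2.092074972708659 0.07383550765000876
[0.65804997 0.27174592 0.05      ]
[ 0.2411361  -0.49433762  0.23131595] [[-8.98789856e-01 -4.38379735e-01  4.21474407e-05]
 [-4.38379737e-01  8.98789852e-01 -9.12469438e-05]
 [ 2.11911907e-06 -1.00488411e-04 -9.99999995e-01]] 1.0023322002024588
```

```bash
python3 - <<'E'
from h import *
print("tank top",tri((597/1.5,97/1.5),(742/1.5,340/1.5)))
print("tank front box bottom",atz("top",(580/1.5,375/1.5),.05))
print("tank left upper edge(z.25)",atz("top",(612/1.5,350/1.5),.25))
print("box corner",tri((313/1.5,345/1.5),(237/1.5,380/1.5)),tri((410/1.5,425/1.5),(190/1.5,503/1.5)))
print("tall box top",tri((255/1.5,212/1.5),(408/1.5,50/1.5)),"micro",tri((420/1.5,195/1.5),(655/1.5,75/1.5)))
s=sense();print(proj("top",[s["tool_pos"],[0,0,0],[.3,0,0],[.35,0,.3]])*1.5,proj("scene",[s["tool_pos"],[0,0,0]])*1.5)
E
```

```text
tank top (array([ 0.44716297, -0.1508338 ,  0.37493492]), np.float64(0.01419468066980495))
tank front box bottom [ 0.42382134 -0.07333097  0.05      ]
tank left upper edge(z.25) [ 0.45121561 -0.05245603  0.25      ]
box corner (array([0.4235175 , 0.44600372, 0.16315147]), np.float64(0.03200465235994272)) (array([0.24678339, 0.48784128, 0.1776725 ]), np.float64(0.0016272438543699275))
tall box top (array([0.93985395, 0.20756347, 0.13966089]), np.float64(0.03089387263435821)) micro (array([ 0.91853771, -0.22504649,  0.08520803]), np.float64(0.006869927512575196))
[[912.46705763 498.29389345]
 [529.40707843 640.35088323]
 [528.40334089 452.32969955]
 [585.88452173 438.37542724]] [[767.70752027 167.22499183]
 [801.47297651 444.51198983]]
```

```bash
python3 -m crank '[0,0,1,0,0,0,1,0,0,0,1,0,0,0,1,0,0,0,0.4,0]' 0
python3 -m crank '[0.2,0.97,0,1,0.2,0.97,0,1,0.2,0.97,0,1,0.2,0.97,0,1,0.2,0.97,0,1]'
python3 -m crank '[0.2,0.97,0,1,0.2,0.97,0,1,0.2,0.97,0,1,0.2,0.97,0,1,0.2,0.97,0,1]'
```

```text
t: 1.5
tool_pos: [0.2405, -0.4946, 0.4565]
orientation: [[-0.899, -0.438, 0.004], [-0.438, 0.899, -0.007], [-0.001, -0.008, -1.0]]
wrist_force: [-0.1, -0.2, -0.1]
opening: 0.499
grip_force: 0.0
t: 2.0
tool_pos: [0.2908, -0.2501, 0.4513]
orientation: [[-0.627, -0.779, 0.001], [-0.779, 0.627, -0.0], [-0.0, -0.0, -1.0]]
wrist_force: [2.1, 0.4, -1.1]
opening: 0.504
grip_force: 0.0
t: 2.5
tool_pos: [0.3406, -0.0074, 0.4518]
orientation: [[-0.238, -0.971, 0.002], [-0.971, 0.238, 0.001], [-0.001, -0.001, -1.0]]
wrist_force: [2.2, -0.5, -0.4]
opening: 0.495
grip_force: 0.0
```

```bash
python3 -m crank '[0.425,0.82,0,0.925,0.425,0.82,0,0.925,0.425,0.82,0,0.925,0.425,0.82,0,0.925,0.425,0.82,0,0.925]' 
python3 -m crank '[0.425,0.82,0,0.925,0.425,0.82,0,0.925,0.425,0.82,0,0.925,0,0,-1,0,0,0,-1,0]'
python3 -m crank '[0,0,-1,0,0,0,-1,0,0,0,-0.9,0,0,0,0,0,0,0,0,0]'
python3 - <<'E'
from h import *
s=sense();print(s["qpos"],s["tool_pos"]); R=np.array(s["orientation"]);print(np.degrees(np.arctan2(R[1,1],R[0,1])))
save("top","k.png",(150,140,310,270),4.5)
E
```

```text
t: 3.0
tool_pos: [0.4478, 0.1975, 0.4516]
orientation: [[0.162, -0.987, 0.001], [-0.987, -0.162, 0.0], [-0.0, -0.001, -1.0]]
wrist_force: [1.8, -0.3, 1.1]
opening: 0.502
grip_force: 0.0
t: 3.5
tool_pos: [0.5152, 0.3242, 0.3528]
orientation: [[0.392, -0.92, 0.002], [-0.92, -0.392, 0.003], [-0.002, -0.003, -1.0]]
wrist_force: [0.8, 0.5, -0.7]
opening: 0.498
grip_force: 0.0
t: 4.0
tool_pos: [0.5121, 0.319, 0.2121]
orientation: [[0.391, -0.92, 0.001], [-0.92, -0.391, -0.001], [0.001, -0.001, -1.0]]
wrist_force: [0.4, -0.2, 0.9]
opening: 0.498
grip_force: 0.0
[ 46.79715407  21.01189699  12.3544676    0.08649237 -81.31756206
 -23.79415822] [0.51214206 0.3189939  0.21207648]
-156.98393198977269
```

View pics/k.png

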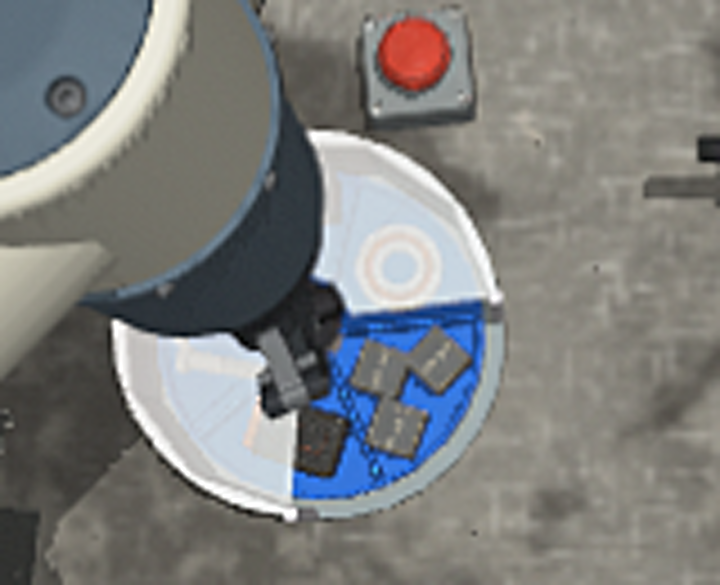

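```bash
A='python3 -m crank'
python3 -m crank '[-0.03,0.03,0,1,0,0,0,1,0,0,0,1,0,0,0,1,0,0,0,1]' >/dev/null
python3 -m crank '[0,0,0,1,0,0,0,1,0,0,0,1,0,0,0,1,0,0,0,1]' >/dev/null
python3 -m crank '[0,0,0,1,0,0,0,1,0,0,0,1,0,0,0,1,0,0,0,1]' >/dev/null
python3 -m crank '[0,0,0,1,0,0,0,1,0,0,0,1,0,0,0,1,0,0,0,1]' >/dev/null
python3 -m crank '[0,0,0,1,0,0,0,1,0,0,0,1,0,0,0,1,0,0,0,1]' >/dev/null
python3 -m crank '[0,0,0,1,0,0,0,1,0,0,0,1,0,0,0,1,0,0,0,1]' >/dev/null
python3 -m crank '[0,0,0,1,0,0,0,1,0,0,0,1,0,0,0,1,0,0,0,1]' >/dev/null
python3 -m crank '[0,0,0,1,0,0,-0.5,0,0,0,-0.5,0,0,0,0,0,0,0,0,0]'
python3 -c "
from h import *
s=sense();print(s['qpos'])"
```

```text
t: 8.05
tool_pos: [0.5115, 0.3215, 0.1638]
orientation: [[-0.391, 0.92, 0.004], [0.92, 0.391, 0.002], [0.001, 0.005, -1.0]]
wrist_force: [0.4, -0.5, 0.5]
opening: 0.501
grip_force: 0.0
[ 4.70046794e+01  2.20543873e+01  6.85635095e+00  7.73137238e-02
 -7.45411780e+01  1.55994151e+02]
```

```bash
python3 -m crank '[0,0,-0.4,0,0,0,-0.4,0,0,0,-0.3,0,0,0,0,0,0,0,0,0]'
python3 -m crank '[0,0,0,0,0,0,0,0,0,0,0,0,0,0,0,0,0,0,0,0]' 1
python3 -m crank '[0,0,0,0,0,0,0,0,0,0,0,0,0,0,0,0,0,0,0,0]'
```

```text
t: 8.55
tool_pos: [0.5113, 0.3215, 0.1082]
orientation: [[-0.391, 0.92, 0.003], [0.92, 0.391, 0.002], [0.001, 0.004, -1.0]]
wrist_force: [0.6, -0.8, 0.7]
opening: 0.505
grip_force: 0.0
t: 9.05
tool_pos: [0.5089, 0.3202, 0.1073]
orientation: [[-0.391, 0.92, -0.001], [0.92, 0.391, -0.0], [0.0, -0.001, -1.0]]
wrist_force: [-6.8, -1.6, 7.7]
opening: 0.158
grip_force: 61.6
t: 9.55
tool_pos: [0.509, 0.3202, 0.1073]
orientation: [[-0.391, 0.92, -0.001], [0.92, 0.391, -0.0], [0.0, -0.001, -1.0]]
wrist_force: [-6.6, -1.4, 8.5]
opening: 0.158
grip_force: 61.6
```

```bash
python3 -m crank '[0,0,0,-0.5,0,0,0,-1,0,0,0,-1,0,0,0,-1,0,0,0,-1]' | grep -E 'force|open'
python3 -m crank '[0,0,0,-1,0,0,0,-1,0,0,0,-1,0,0,0,-1,0,0,0,-1]' | grep -E 'force|open'
python3 -m crank '[0,0,0,-1,0,0,0,-1,0,0,0,-1,0,0,0,-1,0,0,0,-1]' | grep -E 'force|open'
python3 -m crank '[0,0,0,-1,0,0,0,-1,0,0,0,-1,0,0,0,-1,0,0,0,-1]' | grep -E 'force|open'
python3 -m crank '[0,0,0,-1,0,0,0,-1,0,0,0,-1,0,0,0,-1,0,0,0,-1]' | grep -E 'force|open'
python3 -m crank '[0,0,0,-1,0,0,0,-1,0,0,0,-1,0,0,0,-1,0,0,0,-1]' | grep -E 'force|open'
python3 -m crank '[0,0,0,-1,0,0,0,-0.75,0,0,0,0,0,0,0,0,0,0,0,0]' 
python3 - <<'E'
from h import *
save("top","k2.png",(150,140,310,270),4.5)
E
```

```text
wrist_force: [-9.9, -2.1, 9.9]
opening: 0.162
grip_force: 61.9
wrist_force: [-11.8, -2.3, 10.3]
opening: 0.16
grip_force: 62.0
wrist_force: [-14.2, -0.4, 11.6]
opening: 0.157
grip_force: 62.2
wrist_force: [-14.3, 0.6, 11.8]
opening: 0.162
grip_force: 62.2
wrist_force: [-15.2, 2.4, 10.0]
opening: 0.159
grip_force: 62.1
wrist_force: [-14.5, 4.2, 9.6]
opening: 0.162
grip_force: 59.6
t: 13.05
tool_pos: [0.5074, 0.3225, 0.1073]
orientation: [[0.729, -0.685, -0.003], [-0.685, -0.729, 0.004], [-0.005, -0.001, -1.0]]
wrist_force: [-13.8, 3.8, 9.0]
opening: 0.16
grip_force: 59.6
```

View pics/k2.png

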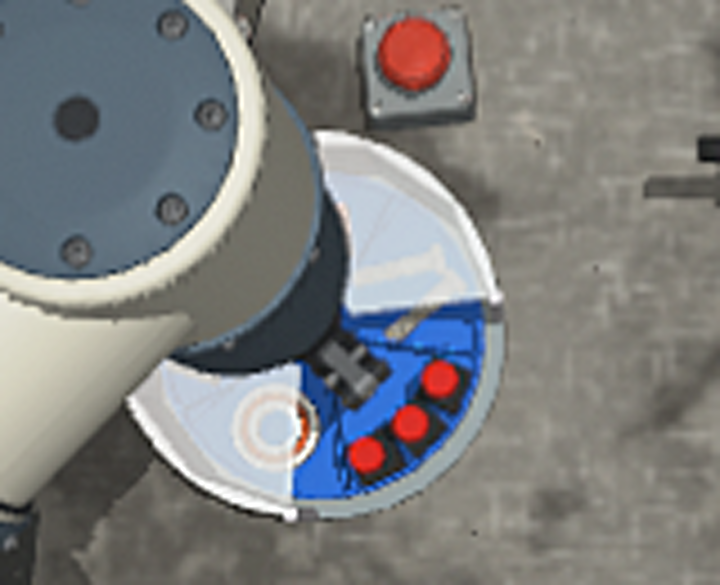

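```bash
python3 -m crank '[0,0,0,0,0,0,0,0,0,0,0,0,0,0,0,0,0,0,0.3,0]' 0.2 >/dev/null
python3 -m crank '[0,0,0.7,0,0,0,0.7,0,0.2,-0.7,0,-1,0.4,-0.8,0,-1,0.4,-0.8,0,-1]' >/dev/null
python3 -m crank '[0.4,-0.7,0,-1,0.4,-0.7,0,-1,0.4,-0.6,0,-1,0.36,-0.5,0,-1,0.3,-0.55,0,-1]' >/dev/null
python3 -m crank '[0,0,0,-1,0,0,0,-0.4,0,0,0,0,0,0,0,0,0,0,0,0]'
python3 - <<'E'
from h import *
im=grab_frame("top")
h=spot_in("pin_1_head","top");print(h)
hsv=cv2.cvtColor(im[200:262,210:268],cv2.COLOR_RGB2HSV)
m=((hsv[...,0]<8)|(hsv[...,0]>172))&(hsv[...,1]>170)&(hsv[...,2]>90)
n,l,st,c=cv2.connectedComponentsWithStats(m.astype(np.uint8))
C=np.array([.5103,.3206])
for i in range(1,n):
  if st[i,4]>8:
    uv=c[i]+[210,200];q=atz("top",uv,.087);d=q[:2]-C;print(uv,st[i,4],q.round(4),np.degrees(np.arctan2(d[1],d[0]))%360,np.linalg.norm(d))
cv2.imwrite("pics/u.png",cv2.resize(im[110:270,200:400][:,:,::-1],None,fx=3.6,fy=3.6,interpolation=cv2.INTER_CUBIC))
E
```

```text
t: 15.1
tool_pos: [0.6529, 0.0531, 0.1907]
orientation: [[-0.003, -1.0, 0.0], [-1.0, 0.003, -0.0], [0.0, -0.0, -1.0]]
wrist_force: [-0.4, 0.4, -0.1]
opening: 0.4
grip_force: 0.0
[{'bbox': [230.6, 143.0, 255.0, 170.2], 'p': 0.73}, {'bbox': [225.2, 239.4, 235.2, 247.1], 'p': 0.38}, {'bbox': [210.3, 200.5, 259.9, 251.2], 'p': 0.38}]
[247.4375 223.5625] 48 [0.4826 0.2521 0.087 ] 247.97335246955208 0.07386037897929539
[241.13636364 233.20454545] 44 [0.4607 0.2662 0.087 ] 227.64586376031966 0.07363901594557129
[231.42222222 240.46666667] 45 [0.4442 0.288  0.087 ] 206.2689136053612 0.07374057325957577
```

View pics/u.png

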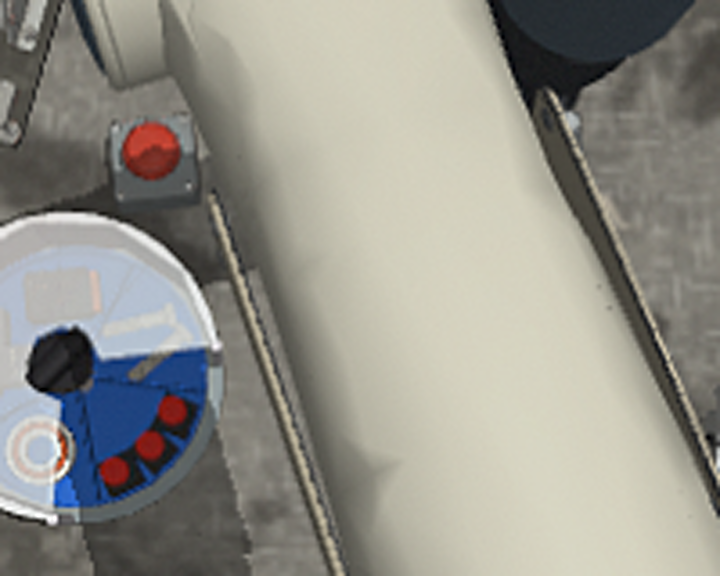

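```bash
python3 -m crank '[0,0,-0.7,0,0,0,-0.7,0,0,0,-0.5,0,0,0,-0.33,0,0,0,0,0]'
python3 -m crank '[0,0,0,0,0,0,0,0,0,0,0,0,0,0,0,0,0,0,0,0]' 1
python3 - <<'E'
from h import *
save("scene","c1.png",(240,150,340,220),6)
E
```

```text
t: 15.7
tool_pos: [0.651, 0.0529, 0.0761]
orientation: [[-0.004, -1.0, -0.006], [-1.0, 0.004, -0.001], [0.001, 0.006, -1.0]]
wrist_force: [-0.9, -0.0, -0.6]
opening: 0.398
grip_force: 0.0
t: 16.2
tool_pos: [0.6509, 0.0532, 0.0804]
orientation: [[-0.004, -1.0, -0.003], [-1.0, 0.004, 0.0], [-0.0, 0.003, -1.0]]
wrist_force: [-9.0, 1.1, 4.5]
opening: 0.064
grip_force: 60.7
```

View pics/c1.png

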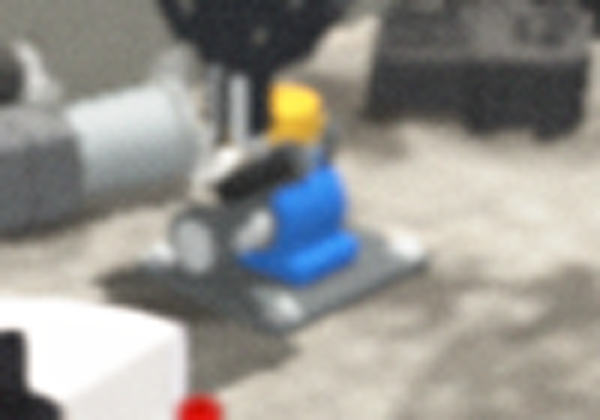

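```bash
python3 -m crank '[0,-0.04,0.154,0,0,0,0,0,0,-0.06,0.146,0,0,0,0,0,0,-0.08,0.134,0]'
python3 -m crank '[0,-0.10,0.12,0,0,0,0,0,0,-0.12,0.104,0,0,0,0,0,0,-0.134,0.08,0]'
```

```text
t: 16.75
tool_pos: [0.6505, 0.0429, 0.0987]
orientation: [[-0.005, -1.0, -0.007], [-1.0, 0.005, -0.001], [0.001, 0.007, -1.0]]
wrist_force: [-3.9, -7.4, -14.1]
opening: 0.066
grip_force: 58.1
t: 17.25
tool_pos: [0.6507, 0.0258, 0.1145]
orientation: [[-0.005, -1.0, -0.006], [-1.0, 0.005, -0.0], [0.0, 0.006, -1.0]]
wrist_force: [-6.1, -1.1, -13.0]
opening: 0.061
grip_force: 58.3
```

```bash
python3 -m crank '[0,-0.146,0.06,0,0,0,0,0,0,-0.154,0.04,0,0,0,0,0,0,-0.158,0.012,0]'
python3 -m crank '[0,-0.158,-0.012,0,0,0,0,0,0,-0.154,-0.04,0,0,0,0,0,0,-0.14,-0.05,0]'
python3 - <<'E'
from h import *
im=grab_frame("scene")[150:220,240:340];t=grab_frame("top")[120:200,280:380]
a=cv2.resize(im,(600,420),interpolation=cv2.INTER_CUBIC)
cv2.imwrite("pics/c2.png",a[:,:,::-1])
E
```

```text
t: 17.75
tool_pos: [0.651, 0.0038, 0.1217]
orientation: [[-0.004, -1.0, -0.004], [-1.0, 0.004, 0.001], [-0.001, 0.004, -1.0]]
wrist_force: [-10.2, 3.0, -4.8]
opening: 0.035
grip_force: 60.2
t: 18.25
tool_pos: [0.655, -0.0192, 0.1189]
orientation: [[-0.004, -1.0, 0.006], [-1.0, 0.004, 0.0], [-0.0, -0.006, -1.0]]
wrist_force: [0.4, 0.1, 0.1]
opening: 0.001
grip_force: 0.0
```

View pics/c2.png

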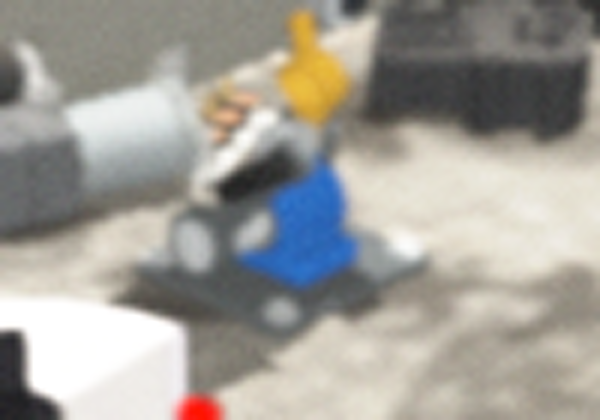

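```bash
python3 - <<'E'
from h import *
s=sense();print(s["tool_pos"],s["t"])
p=proj("scene",[s["tool_pos"],[.652,.0034,.124],[.652,.022,.075],[.652,.0034,.076]]);print((p-[240,150])*6)
save("top","c3.png",(270,110,370,190),6)
E
```

```text
[ 0.65358768 -0.02001699  0.11718675] 18.35
[[336.0019871   23.8566878 ]
 [306.27814546  23.99576739]
 [278.16633859 128.92406699]
 [304.19364119 116.13846582]]
```

View pics/c3.png

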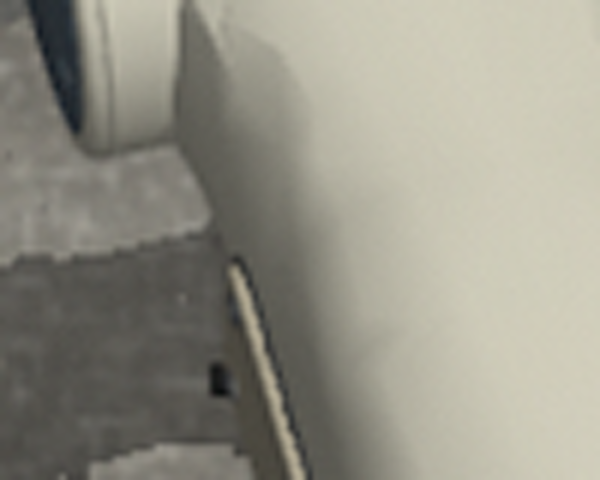

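```bash
python3 -m crank '[0,0,0.5,0,0,0,0.5,0,-0.04,0.6,0,0,0,0.6,0,0,0,0,-0.5,0]'
python3 -m crank '[0,0,-0.5,0,0,-0.3,0,0,0,-0.2,0,0,0,-0.1,0,0,0,-0.1,0,0]'
python3 -m crank '[0,-0.1,0,0,0,-0.1,0,0,0,-0.1,0,0,0,-0.1,0,0,0,0,0,0]'
```

```text
t: 18.9
tool_pos: [0.6536, 0.0442, 0.1455]
orientation: [[-0.001, -1.0, 0.009], [-1.0, 0.001, 0.002], [-0.002, -0.009, -1.0]]
wrist_force: [0.9, 0.3, 0.2]
opening: -0.005
grip_force: 0.0
t: 19.4
tool_pos: [0.6518, 0.0049, 0.1181]
orientation: [[-0.005, -1.0, 0.003], [-1.0, 0.005, 0.0], [-0.0, -0.003, -1.0]]
wrist_force: [0.7, 0.1, 0.0]
opening: 0.005
grip_force: 0.1
t: 19.9
tool_pos: [0.6514, -0.0095, 0.1169]
orientation: [[-0.004, -1.0, 0.002], [-1.0, 0.004, 0.008], [-0.008, -0.002, -1.0]]
wrist_force: [-2.2, 16.1, 3.1]
opening: 0.001
grip_force: 8.4
```

```bash
python3 -m crank '[0,-0.1,0,0,0,0,0,0,0,-0.1,0,0,0,0,0,0,0,0,0,0]'
```

```text
t: 20.4
tool_pos: [0.6515, -0.0189, 0.1173]
orientation: [[-0.003, -1.0, 0.003], [-1.0, 0.003, 0.008], [-0.008, -0.003, -1.0]]
wrist_force: [-2.8, 16.0, 6.0]
opening: 0.002
grip_force: 8.4
```

```bash
python3 -m crank '[0,-0.08,0,0,0,0,0,0,0,0,0,0,0,0,0,0,0,0,0,0]'
python3 -m crank '[0,0.5,0,0,0,0.3,0.6,0,0,0,0.8,0,0,0,0,0,0,0,0,0]'
python3 - <<'E'
from h import *
save("scene","c4.png",(240,140,340,210),6)
E
```

```text
t: 20.9
tool_pos: [0.6515, -0.0229, 0.1174]
orientation: [[-0.003, -1.0, 0.003], [-1.0, 0.003, 0.008], [-0.008, -0.003, -1.0]]
wrist_force: [-2.9, 15.5, 5.4]
opening: -0.004
grip_force: 8.3
t: 21.4
tool_pos: [0.6516, 0.0119, 0.1879]
orientation: [[-0.004, -1.0, 0.003], [-1.0, 0.004, 0.001], [-0.001, -0.003, -1.0]]
wrist_force: [-0.6, -0.6, -0.0]
opening: 0.001
grip_force: 0.0
```

View pics/c4.png

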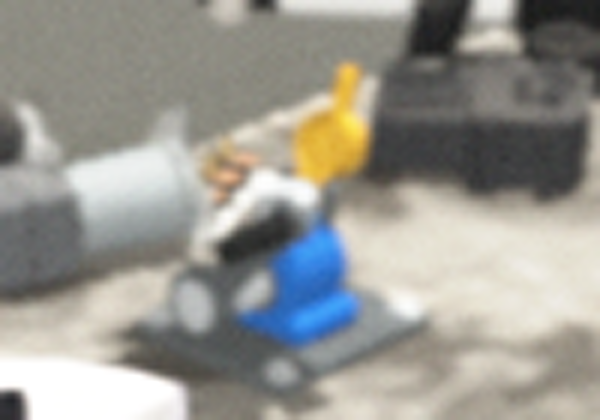

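```bash
python3 -m crank '[-0.382,0.509,0,0.95,-0.382,0.509,0,0.95,-0.382,0.509,0,0.95,-0.382,0.509,0,0.95,-0.382,0.509,0,0.95]' 0.2 >/dev/null
python3 -m crank '[-0.382,0.509,0,0.95,-0.382,0.509,0,0.95,-0.382,0.509,0,0.95,-0.382,0.509,0,0.95,-0.382,0.509,0,0.95]' >/dev/null
python3 -m crank '[0,0,-0.8,0,0,0,-0.3,0,0,0,0,0,0,0,0,0,0,0,0,0]'
```

```text
t: 22.95
tool_pos: [0.4607, 0.2664, 0.1325]
orientation: [[0.734, -0.679, 0.002], [-0.679, -0.734, 0.001], [0.001, -0.002, -1.0]]
wrist_force: [0.1, 0.2, 1.1]
opening: 0.398
grip_force: 0.0
```

```bash
python3 -m crank '[0,0,-0.5,0,0,0,-0.5,0,0,0,-0.37,0,0,0,0,0,0,0,0,0]'
python3 -m crank '[0,0,0,0,0,0,0,0,0,0,0,0,0,0,0,0,0,0,0,0]' 1
python3 -m crank '[0,0,0.1,0,0,0,0.2,0,0,0,0.3,0,0,0,0.4,0,0,0,0.4,0]'
python3 -m crank '[0,0,0.4,0,0,0,0.4,0,0,0,0.4,0,0,0,0,0,0,0,0,0]'
```

```text
t: 23.45
tool_pos: [0.4608, 0.2666, 0.0642]
orientation: [[0.734, -0.679, 0.001], [-0.679, -0.734, 0.001], [0.001, -0.001, -1.0]]
wrist_force: [-0.0, 1.2, 0.2]
opening: 0.399
grip_force: 0.0
t: 23.95
tool_pos: [0.461, 0.267, 0.0646]
orientation: [[0.735, -0.678, 0.003], [-0.678, -0.735, 0.002], [0.001, -0.003, -1.0]]
wrist_force: [-0.8, 0.1, 6.1]
opening: 0.183
grip_force: 58.4
t: 24.45
tool_pos: [0.4596, 0.266, 0.1341]
orientation: [[0.734, -0.679, -0.001], [-0.679, -0.734, -0.001], [-0.0, 0.001, -1.0]]
wrist_force: [1.0, 0.6, -0.4]
opening: 0.181
grip_force: 58.7
t: 24.95
tool_pos: [0.4597, 0.2663, 0.1933]
orientation: [[0.734, -0.679, -0.0], [-0.679, -0.734, 0.001], [-0.0, -0.0, -1.0]]
wrist_force: [0.1, -0.2, -0.6]
opening: 0.178
grip_force: 58.7
```

```bash
python3 - <<'E'
from h import *
im=grab_frame("top");s=sense()
p=proj("top",[[.6525,.0224,.075]])[0];print(p, proj("top",[[.6625,.0224,.075]])[0],proj("top",[[.6525,.0324,.075]])[0])
u,v=p.round().astype(int)
g=im[v-11:v+12,u-11:u+12]
print(u,v);print(g.min(2));print((g.max(2).astype(int)-g.min(2)))
print(spot_in("unit_a_bore","top"))
cv2.imwrite("pics/b.png",cv2.resize(im[v-25:v+25,u-30:u+30][:,:,::-1],None,fx=10,fy=10,interpolation=cv2.INTER_CUBIC))
E
```

```text
[345.31680515 152.4760453 ] [345.15547517 148.40725102] [341.11854385 152.46231144]
345 152
[[ 97  97  97  97  95  95  96  94  96  99  99 100 102 103 103 103 106 107
  104  90  87 102 154]
 [ 97  97  96  95  96  95  96  95  96  95  95  93  93  93  92  93  93  92
   92  92 104 140 142]
 [ 99  96  97  96  96  95  95  97  95  95  96  95  94  95  95  95  95  95
   92  95 131 188 159]
 [ 98  98  96  98  97  97  98  97  98  97  96  96  93  96  96  96  94  94
   91  87  79 135 200]
 [ 88  88  89  89  90  88  89  87  87  86  84  84  81  84  93  96  96  96
   94 104  77 112  75]
 [ 72  64  63  66  62  65  61  59  49  79  93 123 101  94  82  81  89  90
   91 135 123  74  42]
 [ 35  33  36  38  35  31  25  45 106 144 165 200 176 163 125  60  42  52
   83  94  87  39  57]
 [ 29  39  44  45  41  37  47 136 188 193 200 200 198 193 198 146  81  18
   34  84  32  52  61]
 [ 24  41  48  47  46  34 112 191 198 189 192 193 194 189 192 198 168  62
   34  33  45  72  66]
 [ 30  37  49  50  37  43 164 194 194 189 162 153 161 169 192 191 203 142
   19  33  41  72  60]
 [ 39  37  45  45  28  81 187 193 194 
[... 2758 characters left out ...]
  14  31  30  69]
 [  4  52 117 114  90  24   4   4   4   4   4   6   5   3   5   3  51  76
   29   1   9   9  16]
 [  5  60 116 103  78  57  19   3   4   2   3   4   3   6   7  70  80  23
    7   2   3   4   9]
 [  5  62 109 117  98  99  65  15   9   9   8  10  13  17  61 118  50  18
    7   3   3   5   7]
 [  0  68 104 108 107 112  97  78  58  39  34  51  50  79  94  77  49  34
   42   8   1   4   5]
 [  8  74  98  98  99 101 103 108 109  96  93 110 113 110 111  92  88  93
  104   6   2   4   5]
 [ 16  74  92  94  91  92  93  95  96  96  99  96  97  98  97 100 100 105
  122  10   2   4   5]
 [ 28  72  86  87  86  85  86  87  88  88  87  89  89  91  88  89  92  96
   97  10   3   4   7]]
[]
```

```bash
python3 -m crank '[0.386,-0.489,0,-0.94,0.386,-0.489,0,-0.94,0.386,-0.489,0,-0.94,0.386,-0.489,0,-0.94,0.386,-0.489,0,-0.94]' >/dev/null
python3 -m crank '[0.386,-0.489,0,-0.94,0.386,-0.489,0,-0.94,0.386,-0.489,0,-0.94,0.386,-0.489,0,-0.94,0.386,-0.489,0,-0.94]' >/dev/null
python3 -m crank '[0,0,-0.5,0,0,0,-0.5,0,0,0,-0.2,0,0,0,0,0,0,0,0,0]'
python3 - <<'E'
from h import *
im=grab_frame("scene")
a=cv2.resize(im[130:200,240:340],(600,420),interpolation=cv2.INTER_CUBIC)
cv2.imwrite("pics/i1.png",a[:,:,::-1])
E
```

```text
t: 26.55
tool_pos: [0.6533, 0.0219, 0.1338]
orientation: [[0.005, -1.0, 0.001], [-1.0, -0.005, -0.001], [0.001, -0.001, -1.0]]
wrist_force: [-0.1, -0.2, -0.2]
opening: 0.179
grip_force: 58.7
```

```bash
python3 -m crank '[-0.01,0,-0.2,0,0,0,-0.1,0,0,0,-0.1,0,0,0,-0.05,0,0,0,0,0]'
python3 -m crank '[0,0,-0.1,0,0,0,-0.05,0,0,0,0,0,0,0,0,0,0,0,0,0]'
```

```text
t: 27.1
tool_pos: [0.6521, 0.0216, 0.1099]
orientation: [[0.004, -1.0, -0.001], [-1.0, -0.004, -0.0], [0.0, 0.001, -1.0]]
wrist_force: [-0.2, -1.0, -1.9]
opening: 0.181
grip_force: 58.7
t: 27.6
tool_pos: [0.6523, 0.0218, 0.1028]
orientation: [[0.004, -1.0, -0.0], [-1.0, -0.004, -0.0], [0.0, 0.0, -1.0]]
wrist_force: [0.1, -1.7, -1.2]
opening: 0.183
grip_force: 58.8
```

```bash
python3 -m crank '[0,-0.01,-0.06,0,0,0,-0.03,0,0,0,0,0,0,0,0,0,0,0,0,0]'
python3 -m crank '[0,0,-0.03,0,0,0,0,0,0,0,0,0,0,0,0,0,0,0,0,0]'
```

```text
t: 28.1
tool_pos: [0.6524, 0.0214, 0.0983]
orientation: [[0.004, -1.0, -0.0], [-1.0, -0.004, 0.0], [-0.0, 0.0, -1.0]]
wrist_force: [0.7, -1.1, -1.2]
opening: 0.181
grip_force: 58.8
t: 28.6
tool_pos: [0.6524, 0.0213, 0.097]
orientation: [[0.004, -1.0, -0.0], [-1.0, -0.004, -0.0], [0.0, 0.0, -1.0]]
wrist_force: [-0.5, -0.5, -0.1]
opening: 0.181
grip_force: 58.8
```

```bash
python3 -m crank '[0,0,0,0,0,0,0,0,0,0,0,0,0,0,0.1,0,0,0,0.6,0]' 0.2
python3 -m crank '[0,0,0.6,0,0,0,0.5,0,-0.6,0.55,0,0,-0.6,0.55,0,0,-0.64,0.55,0,0]' 
python3 -m crank '[0,0,-0.7,0,0,0,-0.7,0,0,0,-0.5,0,0,0,0,0,0,0,0,0]' 1
python3 - <<'E'
from h import *
def reds(n,c,r=40):
    im=grab_frame(n);u,v=c;x0,y0=u-r,v-r
    hsv=cv2.cvtColor(im[y0:v+r,x0:u+r],cv2.COLOR_RGB2HSV)
    m=((hsv[...,0]<8)|(hsv[...,0]>172))&(hsv[...,1]>150)&(hsv[...,2]>70)
    k,l,st,ce=cv2.connectedComponentsWithStats(m.astype(np.uint8))
    return [((ce[i]+[x0,y0]).round(1).tolist(),int(st[i,4])) for i in range(1,k) if st[i,4]>4]
for n in("scene","top"):
    p=proj(n,[[.6523,.022,.113],[.6523,.022,.093],[.6523,.022,.081]]);print(n,p.round(1).tolist(),reds(n,p[0].astype(int)))
E
```

```text
t: 29.1
tool_pos: [0.6501, 0.0213, 0.1287]
orientation: [[0.004, -1.0, -0.008], [-1.0, -0.004, -0.001], [0.001, 0.008, -1.0]]
wrist_force: [0.5, 0.3, -0.7]
opening: 0.401
grip_force: 0.0
t: 29.6
tool_pos: [0.5597, 0.1046, 0.1874]
orientation: [[0.004, -1.0, 0.001], [-1.0, -0.004, 0.0], [-0.0, -0.001, -1.0]]
wrist_force: [0.9, 0.7, -1.1]
opening: 0.398
grip_force: 0.0
t: 30.1
tool_pos: [0.5611, 0.1038, 0.0931]
orientation: [[0.005, -1.0, 0.001], [-1.0, -0.005, -0.0], [0.0, -0.001, -1.0]]
wrist_force: [0.4, -0.6, 1.3]
opening: -0.003
grip_force: 0.0
scene [[286.5, 159.3], [286.4, 165.7], [286.3, 169.6]] []
top [[348.8, 148.1], [347.0, 150.5], [346.0, 151.9]] []
```

```bash
python3 -m crank '[0.1,0,0,0,0.1,0,0,0,0.1,0,0,0,0.1,0,0,0,0.1,0,0,0]'|sed -n '2p;4p'
python3 -m crank '[0.08,0,0,0,0.08,0,0,0,0,0,0,0]'|sed -n '2p;4p'
python3 -m crank '[0.06,0,0,0,0.06,0,0,0,0,0,0,0]'|sed -n '2p;4p'
```

```text
tool_pos: [0.582, 0.104, 0.0928]
wrist_force: [-27.0, 5.8, 27.9]
tool_pos: [0.5902, 0.1059, 0.0957]
wrist_force: [-25.5, 8.6, 31.1]
tool_pos: [0.5968, 0.1059, 0.0994]
wrist_force: [-32.0, 9.5, 47.7]
```

```bash
python3 -m crank '[-0.4,0,0.1,0,-0.5,0,0,0,-0.1,0,0,0,0,0,0,0,0,0,0,0]'|sed -n '2p;4p'
python3 - <<'E'
from h import *
im=grab_frame("scene");cv2.imwrite("pics/l1.png",cv2.resize(im[125:215,235:345][:,:,::-1],None,fx=6,fy=6,interpolation=cv2.INTER_CUBIC))
E
```

```text
tool_pos: [0.5502, 0.1038, 0.097]
wrist_force: [0.6, -0.3, -0.1]
```

View pics/l1.png

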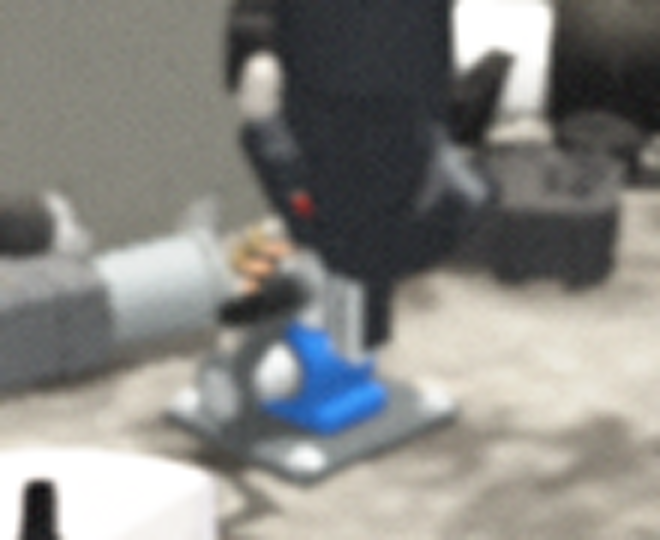

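```bash
python3 -m crank '[0,0,-0.2,0,0,0,-0.2,0,0,0,0,0,0,0,0,0,0,0,0,0]'|sed -n '2p;4p'
python3 -m crank '[0.2,0,0,0,0.2,0,0,0,0.1,0,0,0,0.1,0,0,0,0,0,0,0]'|sed -n '2p;4p'
python3 -m crank '[0.06,0,0,0,0.06,0,0,0,0.06,0,0,0,0,0,0,0]'|sed -n '2p;4p'
```

```text
tool_pos: [0.5497, 0.1038, 0.0771]
wrist_force: [-0.0, -0.1, 0.1]
tool_pos: [0.5801, 0.1038, 0.0768]
wrist_force: [-0.3, -1.2, -0.2]
tool_pos: [0.5886, 0.1038, 0.077]
wrist_force: [0.0, 0.1, 0.9]
```

Free travel at the lower height. I'll continue in small steps.

```bash
python3 -m crank '[0.06,0,0,0,0.06,0,0,0,0,0,0,0]'|sed -n '2p;4p'
python3 -m crank '[0.06,0,0,0,0.06,0,0,0,0,0,0,0]'|sed -n '2p;4p'
python3 -m crank '[0.06,0,0,0,0.06,0,0,0,0,0,0,0]'|sed -n '2p;4p'
```

```text
tool_pos: [0.5947, 0.1038, 0.077]
wrist_force: [-1.6, -0.5, 0.0]
tool_pos: [0.601, 0.1038, 0.077]
wrist_force: [-0.0, -0.5, 0.8]
tool_pos: [0.6074, 0.1037, 0.0781]
wrist_force: [-2.0, -0.0, 5.8]
```

```bash
python3 -m crank '[0.06,0,0,0,0.06,0,0,0,0,0,0,0]'|sed -n '2p;4p'
python3 -m crank '[0.06,0,0,0,0.06,0,0,0,0,0,0,0]'|sed -n '2p;4p'
```

```text
tool_pos: [0.6144, 0.1036, 0.0799]
wrist_force: [-3.5, -1.3, 11.8]
tool_pos: [0.6214, 0.1035, 0.0811]
wrist_force: [-3.9, -1.8, 15.1]
```

```bash
python3 -m crank '[-0.3,0,0,0,-0.3,0,0.2,0,-0.3,0,0.3,0,0,0,0,0,0,0,0,0]'|sed -n '2p;4p'
python3 - <<'E'
from h import *
for a in(-1,-.85,-.74,-.6,-.4,0,.4):
    g=[.6525+.08*np.sin(a),.102,.036+.08*np.cos(a)]
    e=[[g[0],.082,g[2]],[g[0],.122,g[2]]]
    print(a,np.round(g,3),proj("scene",[g]+e).round(1).tolist(),proj("top",[g]+e).round(1).tolist())
im=grab_frame("scene");
from h import spot_in
print([ (d["bbox"],d["p"]) for d in spot_in("unit_a_grip","scene")],[ (d["bbox"],d["p"]) for d in spot_in("unit_a_lever","scene")])
g=cv2.cvtColor(im,cv2.COLOR_RGB2GRAY)
np.set_printoptions(linewidth=250);print(g[160:200,266:312])
E
```

```text
tool_pos: [0.5741, 0.1041, 0.1023]
wrist_force: [-1.0, 0.8, -0.5]
-1 [0.585 0.102 0.079] [[284.3, 185.7], [289.4, 183.4], [279.1, 188.1]] [[312.6, 179.9], [321.2, 179.9], [304.0, 179.9]]
-0.85 [0.592 0.102 0.089] [[282.4, 181.7], [287.5, 179.4], [277.1, 184.0]] [[313.0, 176.0], [321.7, 176.0], [304.3, 176.0]]
-0.74 [0.599 0.102 0.095] [[280.7, 178.8], [285.9, 176.6], [275.5, 181.1]] [[313.3, 172.8], [322.0, 172.8], [304.5, 172.8]]
-0.6 [0.607 0.102 0.102] [[278.4, 175.5], [283.5, 173.3], [273.1, 177.7]] [[313.5, 168.4], [322.3, 168.4], [304.8, 168.4]]
-0.4 [0.621 0.102 0.11 ] [[274.6, 171.4], [279.8, 169.3], [269.3, 173.5]] [[313.8, 161.6], [322.6, 161.6], [305.0, 161.6]]
0 [0.652 0.102 0.116] [[266.5, 166.0], [271.6, 164.0], [261.2, 168.1]] [[313.8, 147.6], [322.7, 147.6], [305.0, 147.5]]
0.4 [0.684 0.102 0.11 ] [[258.6, 165.1], [263.8, 163.1], [253.4, 167.1]] [[313.2, 135.2], [321.9, 135.3], [304.5, 135.2]]
[] []
[[158 171 169 ...  81  78  78]
 [163 168 175 ...  67  65  67]
 [169 178 180 ...  56  60  63]
 ...
 [114 100  98 ... 129 134 133]
 [143 121 103 ... 136 134 132]
 [133 122 103 ... 139 138 139]]
```

```bash
python3 -m crank '[-0.6,0,0.7,0,-0.8,0,0.7,0,-0.9,0.3,0,0,-0.9,0.3,0,0,0,0,0,0]'|sed -n '2p;4p'
cat > lev.py <<'E'
from h import *
def score(cams=("scene","top")):
    ims={n:cv2.GaussianBlur(cv2.cvtColor(grab_frame(n),cv2.COLOR_RGB2GRAY),(3,3),0) for n in cams}
    for n in cams:
        r=[]
        for a in np.arange(-1,.9,.05):
            for dy in(0,):
                g=[[.6525+.08*np.sin(a),y,.036+.08*np.cos(a)] for y in np.linspace(.088,.119,12)]
                p=proj(n,g).astype(np.float32)
                r.append((round(float(cv2.remap(ims[n].astype(np.float32),p[:,0].copy(),p[:,1].copy(),cv2.INTER_LINEAR).mean()),1),round(float(a),2)))
        print(n,sorted(r)[:7])
def reds(n,c,r=40):
    im=grab_frame(n);u,v=c;x0,y0=u-r,v-r
    hsv=cv2.cvtColor(im[y0:v+r,x0:u+r],cv2.COLOR_RGB2HSV)
    m=((hsv[...,0]<8)|(hsv[...,0]>172))&(hsv[...,1]>140)&(hsv[...,2]>60)
    k,l,st,ce=cv2.connectedComponentsWithStats(m.astype(np.uint8))
    return [((ce[i]+[x0,y0]).round(1).tolist(),int(st[i,4])) for i in range(1,k) if st[i,4]>4]
def pins():
  for n in("scene","top"):
    p=proj(n,[[.6523,.022,.113],[.6523,.022,.093],[.6523,.022,.081]]);print(n,p.round(1).tolist(),reds(n,p[0].astype(int),25))
E
python3 - <<'E'
from lev import *
score();pins()
im=grab_frame("top");cv2.imwrite("pics/l2t.png",cv2.resize(im[120:190,290:390][:,:,::-1],None,fx=6,fy=6,interpolation=cv2.INTER_CUBIC))
im=grab_frame("scene");cv2.imwrite("pics/l2.png",cv2.resize(im[125:215,235:345][:,:,::-1],None,fx=6,fy=6,interpolation=cv2.INTER_CUBIC))
E
```

```text
tool_pos: [0.412, 0.1344, 0.1697]
wrist_force: [0.1, 0.6, -0.6]
scene [(59.2, -0.2), (60.6, -0.15), (81.8, -0.25), (86.2, -0.1), (113.4, -0.3), (125.0, -0.4), (125.7, -0.45)]
top [(41.7, -0.15), (45.3, -0.1), (53.6, -0.2), (61.0, -0.05), (71.0, -0.4), (76.1, -0.45), (78.6, -0.35)]
scene [[286.5, 159.3], [286.4, 165.7], [286.3, 169.6]] [([286.2, 165.5], 26)]
top [[348.8, 148.1], [347.0, 150.5], [346.0, 151.9]] [([346.8, 149.5], 50)]
```

The pin has dropped: its head is at the 93 mm level in both views, and the lever is at about −0.16 rad. Next I'll press it home.

```bash
python3 -m crank '[0.8,-0.375,0,0,0.8,-0.375,0,0,0.8,-0.375,0,0,0.8,-0.375,0,0,0.8,-0.375,0,0]' >/dev/null
python3 -m crank '[0.8,-0.375,0,0,0,0,0,0,0,0,-0.5,0,0,0,-0.5,0,0,0,0,0]'
python3 -m crank '[0,0,-0.2,0,0,0,-0.1,0,0,0,-0.08,0,0,0,0,0,0,0,0,0]'|sed -n '2p;4p'
```

```text
t: 37.2
tool_pos: [0.6536, 0.0204, 0.115]
orientation: [[0.003, -1.0, -0.009], [-1.0, -0.003, -0.001], [0.001, 0.009, -1.0]]
wrist_force: [-0.3, -0.8, -1.0]
opening: 0.004
grip_force: 0.0
tool_pos: [0.6561, 0.0214, 0.1016]
wrist_force: [-0.3, 0.8, 0.7]
```

```bash
python3 -m crank '[-0.07,0.01,0,0,0,0,-0.06,0,0,0,-0.04,0,0,0,0,0]'|sed -n '2p;4p'
python3 -m crank '[0,0,-0.04,0,0,0,-0.04,0,0,0,-0.04,0,0,0,0,0]'|sed -n '2p;4p'
python3 -m crank '[0,0,-0.04,0,0,0,-0.04,0,0,0,-0.04,0,0,0,0,0]'|sed -n '2p;4p'
```

```text
tool_pos: [0.6527, 0.0216, 0.097]
wrist_force: [-0.7, -0.8, 3.7]
tool_pos: [0.6528, 0.0214, 0.0915]
wrist_force: [-0.9, -0.2, 6.2]
tool_pos: [0.6531, 0.0213, 0.0872]
wrist_force: [-4.7, 0.4, 13.2]
```

```bash
python3 -m crank '[0,0,-0.04,0,0,0,-0.04,0,0,0,0,0,0,0,0,0]'|sed -n '2p;4p'
python3 -m crank '[0,0,-0.04,0,0,0,-0.03,0,0,0,0,0,0,0,0,0]'|sed -n '2p;4p'
```

```text
tool_pos: [0.6533, 0.0212, 0.0869]
wrist_force: [-12.7, 1.5, 30.4]
tool_pos: [0.6535, 0.0212, 0.0867]
wrist_force: [-19.3, 2.8, 45.2]
```

```bash
python3 -m crank '[0,0,0.6,0,0,0,0.8,0,-0.02,-0.6,0.1,0,0,-0.6,0,0,0,-0.45,0,0]'|sed -n '2p;4p'
python3 -m crank '[0,0,0,0,0,0,-0.5,0,0,0,-0.45,0,0,0,0,0]'|sed -n '2p;4p'
python3 - <<'E'
from lev import *
score();pins()
E
```

```text
tool_pos: [0.6513, -0.0619, 0.1518]
wrist_force: [0.8, 0.2, -0.3]
tool_pos: [0.6489, -0.0601, 0.1]
wrist_force: [-0.6, -0.1, -0.2]
scene [(51.0, -0.15), (53.6, -0.2), (75.4, -0.1), (79.3, -0.25), (111.6, -0.3), (118.5, -0.75), (120.4, -0.8)]
top [(29.5, -0.15), (30.1, -0.1), (41.4, -0.2), (47.8, -0.05), (62.8, -0.4), (62.9, -0.35), (63.3, -0.25)]
scene [[286.5, 159.3], [286.4, 165.7], [286.3, 169.6]] [([286.9, 169.7], 22)]
top [[348.8, 148.1], [347.0, 150.5], [346.0, 151.9]] []
```

```bash
python3 -m crank '[0.05,0,0.16,0,0,0.2,0,0,0,0.2,0,0,0,0,0,0]'|sed -n '2p;4p'
python3 -m crank '[0,0.15,0,0,0,0.15,0,0,0,0.1,0,0,0,0,0,0]'|sed -n '2p;4p'
python3 -m crank '[0,0.1,0,0,0,0.1,0,0,0,0.1,0,0,0,0,0,0]'|sed -n '2p;4p'
```

```text
tool_pos: [0.654, -0.0389, 0.1122]
wrist_force: [0.4, 0.3, 0.1]
tool_pos: [0.6538, -0.0198, 0.1118]
wrist_force: [-1.2, -0.6, 0.7]
tool_pos: [0.6544, -0.0052, 0.1134]
wrist_force: [-2.2, 0.7, 6.1]
```

```bash
cat > cap.py <<'E'
from h import *
def cap(n="scene"):
    im=grab_frame(n);hsv=cv2.cvtColor(im,cv2.COLOR_RGB2HSV)
    m=(hsv[...,0]>15)&(hsv[...,0]<32)&(hsv[...,1]>170)&(hsv[...,2]>120)
    m[:130]=0;m[200:]=0;m[:,:270]=0;m[:,380:]=0
    k,l,st,c=cv2.connectedComponentsWithStats(m.astype(np.uint8))
    print(n,[(st[i].tolist(),c[i].round(1).tolist()) for i in range(1,k) if st[i,4]>5])
    for a in(0,.4,.8,1.2,1.57,1.95):
        P=lambda r,h:[.6525,.0034+r*np.cos(a)-h*np.sin(a),.076+r*np.sin(a)+h*np.cos(a)]
        print(a,proj(n,[P(59,8) if 0 else P(.059,.008),P(.019,.009)]).round(1).tolist())
E
python3 - <<'E'
from cap import *
cap();cap("top")
im=grab_frame("scene");cv2.imwrite("pics/m1.png",cv2.resize(im[120:210,235:345][:,:,::-1],None,fx=6,fy=6,interpolation=cv2.INTER_CUBIC))
E
```

```text
scene [([287, 153, 10, 16, 76], [291.1, 162.3])]
0 [[276.5, 172.6], [286.2, 168.3]]
0.4 [[278.5, 164.5], [287.4, 165.7]]
0.8 [[282.5, 157.2], [289.1, 163.7]]
1.2 [[287.7, 152.0], [291.1, 162.5]]
1.57 [[292.9, 149.7], [292.8, 162.5]]
1.95 [[297.7, 150.1], [294.2, 163.3]]
top []
0 [[329.1, 151.4], [346.2, 151.3]]
0.4 [[334.0, 148.8], [348.9, 150.6]]
0.8 [[342.4, 146.6], [352.3, 150.1]]
1.2 [[352.8, 145.4], [356.0, 150.0]]
1.57 [[362.7, 145.3], [359.0, 150.2]]
1.95 [[371.4, 146.3], [361.3, 150.8]]
```

```bash
python3 -m crank '[0,0.1,0,0,0,0.1,0,0,0,0.1,0,0,0,0,0,0]'|sed -n '2p;4p'
python3 -m crank '[0,0.08,0.06,0,0,0.08,0.06,0,0,0,0,0]'|sed -n '2p;4p'
python3 -c "
from cap import *
cap()"|head -1
```

```text
tool_pos: [0.6538, 0.0103, 0.1116]
wrist_force: [0.5, 1.3, 0.8]
tool_pos: [0.654, 0.0178, 0.1183]
wrist_force: [-0.1, 0.4, -0.2]
scene [([283, 159, 12, 10, 57], [288.8, 164.0])]
```

```bash
python3 -m crank '[0,0,0.6,0,-0.02,0.5,0,0,0,0,-0.3,0,0,0,-0.3,0,0,0,-0.2,0]'|sed -n '2p;4p'
python3 -m crank '[0,0,-0.15,0,0,0,-0.1,0,0,0,-0.1,0,0,0,0,0]'|sed -n '2p;4p'
```

```text
tool_pos: [0.6533, 0.0432, 0.1081]
wrist_force: [0.1, 0.4, -0.9]
tool_pos: [0.6532, 0.0449, 0.0919]
wrist_force: [-4.4, 9.3, 7.7]
```

```bash
python3 -m crank '[0,0,-0.05,0,0,0,-0.05,0,0,0,0,0]'|sed -n '2p;4p'
```

```text
tool_pos: [0.6539, 0.0451, 0.0907]
wrist_force: [-9.3, 11.5, 24.0]
```

```bash
python3 -m crank '[0,0,-0.05,0,0,0,0,0,0,0,0,0]'|sed -n '2p;4p'
python3 -m crank '[0,0,0.5,0,0,0,0.8,0,-0.8,0.3,0.6,0,-1,0.3,0,0,-1,0.3,0,0]'|sed -n '2p;4p'
python3 -m crank '[-1,0.3,0,0,-0.6,0.3,0,0,0,0,0,0,0,0,0,0,0,0,0,0]'|sed -n '2p;4p'
python3 - <<'E'
from lev import *
from cap import cap
cap();cap("top");score();pins()
im=grab_frame("top");s=grab_frame("scene")
f=lambda i:cv2.resize(i[:,:,::-1],(400,360),interpolation=cv2.INTER_CUBIC)
cv2.imwrite("pics/end.png",np.hstack([f(im[120:192,290:370]),f(s[140:212,250:330])]))
E
```

```text
tool_pos: [0.6542, 0.0452, 0.0901]
wrist_force: [-14.4, 11.3, 31.4]
tool_pos: [0.5177, 0.0853, 0.1771]
wrist_force: [-0.0, 0.4, 1.3]
tool_pos: [0.4415, 0.1145, 0.1766]
wrist_force: [-0.1, 0.1, -0.2]
scene [([279, 168, 13, 5, 45], [285.8, 170.1])]
0 [[276.5, 172.6], [286.2, 168.3]]
0.4 [[278.5, 164.5], [287.4, 165.7]]
0.8 [[282.5, 157.2], [289.1, 163.7]]
1.2 [[287.7, 152.0], [291.1, 162.5]]
1.57 [[292.9, 149.7], [292.8, 162.5]]
1.95 [[297.7, 150.1], [294.2, 163.3]]
top [([341, 145, 14, 12, 34], [349.0, 149.2]), ([331, 150, 9, 2, 17], [334.8, 150.5])]
0 [[329.1, 151.4], [346.2, 151.3]]
0.4 [[334.0, 148.8], [348.9, 150.6]]
0.8 [[342.4, 146.6], [352.3, 150.1]]
1.2 [[352.8, 145.4], [356.0, 150.0]]
1.57 [[362.7, 145.3], [359.0, 150.2]]
1.95 [[371.4, 146.3], [361.3, 150.8]]
scene [(60.4, -0.2), (61.6, -0.15), (82.5, -0.25), (87.2, -0.1), (114.3, -0.3), (124.2, -0.75), (131.5, -0.05)]
top [(39.7, -0.15), (43.0, -0.1), (50.9, -0.2), (58.0, -0.05), (67.8, -0.4), (72.7, -0.45), (75.4, -0.35)]
scene [[286.5, 159.3], [286.4, 165.7], [286.3, 169.6]] []
top [[348.8, 148.1], [347.0, 150.5], [346.0, 151.9]] []
```

View pics/end.png

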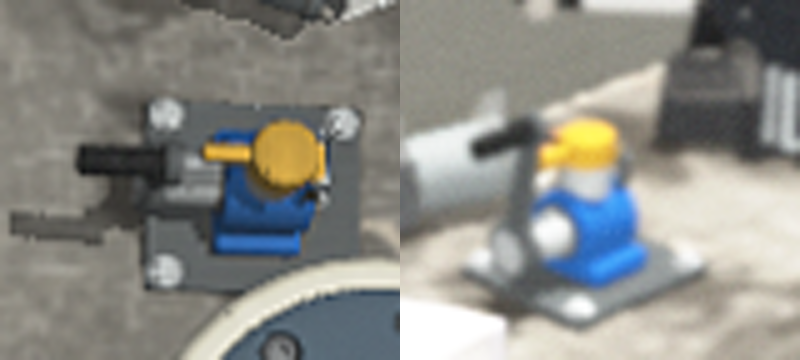

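The top view (left half) shows the cap shut, with the dome at about (287,155) and the lug back at its starting pixel. The lever is locked at about −0.16 rad, the foot hasn't shifted, and the arm is clear.

```bash
python3 -c "
from cell import finish_job; print(finish_job())"
```

```text
the job is handed in; nothing more can be done
None
```

The one lever bearing on the table is locked: the pin is fully home, the lever is barred at about -0.16 rad and the cap is shut. The job was handed in, and no verdict came back.

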